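Open the display damper past half and start the fan

TASK

At the ventilation display, push the orange lever on top of the white damper box along its slot, past the click at the half-open notch, all the way to its end stop beside the green marks (fully open). Only then press the green fan button fully down and let it come back up. Push gently with the fingers, without squeezing the lever, and leave the loose coupling, round vent and carton where they stand.

Things in the scene. Friction and masses are not known exactly. Their poses are not given: they have to be found in the camera images.
- damper: White plastic damper box, fixed, 90 (its x) x 230 (its y) x 100 mm tall; origin at the centre of its underside, z up, turned up to 0.45 rad. A 94 mm slot runs along its y across the middle of its top. Flat marks 31 mm either side of the slot: red at y = -35 mm (shut), yellow at 0 (half open), green at +35 mm (fully open). Louvred opening in its +x face.
- lever (a joint): Lever travel in m, growing along the damper box's +y: 0 = shut (start), 0.035 = half-open notch (sprung detent), 0.070 = fully open, hard stop. Sprung humps at 0.0175 and 0.0525 each take a push of about 8 N. Pushed past a hump it clicks on into the next notch and stays there; let go short of one it slips back.
- lever_knob (a point): Centre of the lever's orange knob, a block 26 mm across the slot (damper x), 16 mm along it (damper y) and 30 mm tall, 127 mm above the counter. The knob's underside is 12 mm and its top 42 mm above the box's top. It slides along the slot and cannot turn or lift; more than 40 N on it (a pinch, or ramming the stop) is too much.
- starter: Grey fan starter box, fixed to the counter, 100 x 100 x 45 mm tall, black face plate; origin at the centre of its underside. The green button stands in the middle of its top.
- start_top (a point): Centre of the top face of the green round push button (36 mm across) on the starter box. The button is pressed straight down.
- start (a joint): How far the green button is pressed in m: 0 = up, 0.006 = fully down. A spring brings it back; holding it fully down takes about 5 N.
- coupling: Loose white plastic pipe coupling, an upright tube 80 mm across and 55 mm tall; origin at the centre of its underside. Leave alone.
- vent: Loose round white vent with dark slits, lying flat, 84 mm across and 24 mm tall; origin at the centre of its underside. Leave alone.
- carton: Loose small brown carton 60 x 45 x 50 mm tall; origin at the centre of its underside. Leave alone.
Things that resemble listed ones, but are neither listed nor needed, are in the scene too. Of the things that look like the starter, the largest one is meant.

How it is judged:
By the outcome, as a careful person would: the job done as asked, in the order asked, and still so for the second after the job is handed in, with the robot touching nothing.
It also fails if it takes over 40 s, if anything falls off the work surface, if the arm or the gripper's body presses on something with over 40 N, if the wrist force passes 120 N, or if a joint passes its speed limit or range.

ROBOT

A 6-joint arm with a two-finger parallel gripper is mounted at the origin on the work surface. World frame = base frame: x ahead of the robot, y to its left, z up, the work surface at z = 0. Lengths are in mm, angles in rad, forces in N, time in s.
With the tool pointing down it reaches from about 425 to 925 mm from the base axis. Payload 12.5 kg.
Tool frame: the origin (TCP) lies at the very end of the fingers, on their centre line; the grasp point (between the pads) lies 19 mm behind it; z points along the fingers, y is the direction in which the jaws open and shut (so a half turn about z gives the same grasp; the last joint's range is limited). The gripper opens to 85 mm and grips with 20 to 120 N. Pads are 22 mm wide; open, the fingers measure 114 mm over their backs; the gripper's body (76 mm by 85 mm) begins 54 mm behind the grasp point. The pads swing forward as they close: fully open they stand 13 mm farther back than shut.
Start: joints at [1.048, 0.491, 1.559, -0, 1.092, -0.106], TCP at [253.008, 571.517, 231.327] pointing down, gripper open.
Joint ranges: [-3.1, 3.1], [-0.84, 2.19], [0.05, 2.79], [-1.13, 4.28], [0.06, 2.93], [-2.69, 2.69]. Speed limits (rad/s): [2.22, 2.22, 2.79, 3.14, 3.14, 3.14].

INTERFACE

Orientations are given as a rotation vector (axis times angle).
In Python, from station import ctrl gives the robot as it stands.
- The arm moves only by the tool servo_tool, never from a script. Its argument "commands" is one flat list of numbers, 7 for each row, row after row: the opening in per cent of the stroke, from 0 (shut) to 100 (fully open), then the shift along the tool's x, y, z in mm, then the turn, a rotation vector about the tool's x, y, z in degrees. In form: [gripper, tx, ty, tz, wx, wy, wz, gripper, tx, ty, tz, wx, wy, wz, ...]. A call has 1 to 10 rows; each row is the pose to reach, as a shift and turn from the pose measured when the call began, along the tool's axes at that moment; what a row does not reach only later rows make up. A row lasts 1/12 s, in which the tool goes at most 41.7 mm and 7.16 degrees, less where a joint would pass 70% of its speed; a pose out of reach is approached as far as the arm can. A call with a gripper value outside its range is refused whole. The fingers move at their own pace and stop on an object; the grip force is fixed at half the most. Time passes only in rows, so rows that repeat a pose let the fingers close. It gives the time, the measured TCP pose, the force and the opening at its end, in the units of the state.
- ctrl.state(): the state, without advancing time (a new reading comes with each control period).
- ctrl.read_camera(name): name is "side" or "top"; returns the picture (420x560x3 uint8, red, green, blue); there is no depth.
- ctrl.get_calibration(name): a dict with "fx", "fy", "cx", "cy" (pixels), "pose" (4x4, takes a point from camera to world coordinates). Camera axes: x right, y down, z forward; pixel columns grow to the right and rows downward; lengths in mm; the calibration is good to about 2 mm. A picture is of the moment at which its call begins. get_calibration takes no time and is no camera call.
- ctrl.hand_in(): hands the job in, once; it reports no verdict.
The state is a dict: "clock": time; "joints": joint angles; "joint_velocities": joint speeds; "joint_torque": joint torques, N m; "eef_pos": TCP position; "ee_rot": TCP orientation; "force": force on the tool from outside, world axes, zero at the start; "wrist_torque": the same for the moment, N m; "opening": finger opening in mm.
Only numpy, scipy, OpenCV 4.12 (cv2) and the standard library are available. Lean on these libraries where they do the work, as an engineer would, in place of code of your own. Each camera call takes 0.05 s, during which the arm holds its last target.

## Working session

There is one attempt and no reset: what is moved stays moved. The work goes in short steps, Python scripts to look and compute and a tool call to move; the robot and the scene stay as the last step left them, time stands still between calls to the robot, and variables do not carry over. Pictures are saved under pics/ and viewed, and the job is handed in when it is done.

Besides the shell and the picture viewer there is one more tool, called after "Request:" as a command line: name --argument value ..., lists and objects as JSON in quotes. servo_tool: Moves the arm, as the interface text tells. Its arguments: {"type":"object","properties":{"commands":{"type":"array","items":{"type":"number"}}},"required":["commands"]}

```bash
mkdir -p pics; ls; python3 - <<'E'
from station import ctrl
import cv2,numpy as np
np.set_printoptions(suppress=True,precision=4)
for n in("top","side"):
    im=ctrl.read_camera(n);cv2.imwrite(f"pics/{n}0.png",im[:,:,::-1])
    c=ctrl.get_calibration(n);print(n,c)
print(ctrl.state())
E
```

```text
pics
top {'fx': 508.8010613559088, 'fy': 508.8010613559088, 'cx': 279.65831473154276, 'cy': 214.91165479028027, 'pose': array([[  -0.02  ,   -0.9987,    0.0475,  473.6096],
       [  -0.9997,    0.0206,    0.0111,  -25.9841],
       [  -0.0121,   -0.0473,   -0.9988, 1251.2386],
       [   0.    ,    0.    ,    0.    ,    1.    ]])}
side {'fx': 401.9785470973456, 'fy': 401.9785470973456, 'cx': 281.370933795456, 'cy': 204.52416676057345, 'pose': array([[   0.7877,   -0.3677,    0.4943,  164.1524],
       [  -0.6157,   -0.4985,    0.6103, -471.8532],
       [   0.022 ,   -0.7851,   -0.619 ,  575.1856],
       [   0.    ,    0.    ,    0.    ,    1.    ]])}
{'clock': 0.1, 'joints': array([ 1.0484,  0.4915,  1.5594, -0.    ,  1.0917, -0.1056]), 'joint_velocities': array([-0.0005, -0.0027, -0.0008, -0.0012,  0.0028,  0.0005]), 'joint_torque': array([  0.004 , -61.9438, -26.2025,  -0.    ,   0.0029,   0.0001]), 'eef_pos': array([252.9131, 571.3384, 230.811 ]), 'ee_rot': array([-0.65  , -3.0733,  0.0014]), 'force': array([ 0.2497,  0.5612, -0.1836]), 'wrist_torque': array([-0.0154,  0.0172, -0.0098]), 'opening': 85.43373190238148}
```

View pics/top0.png

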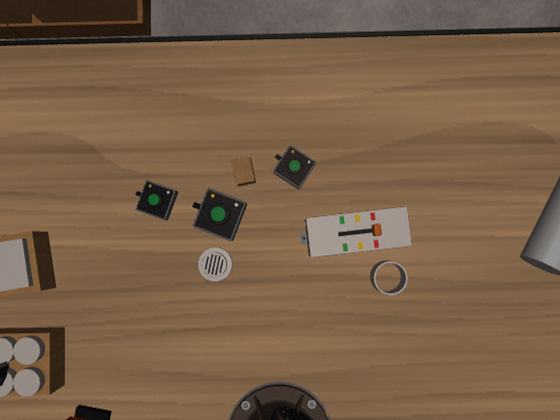

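View pics/side0.png

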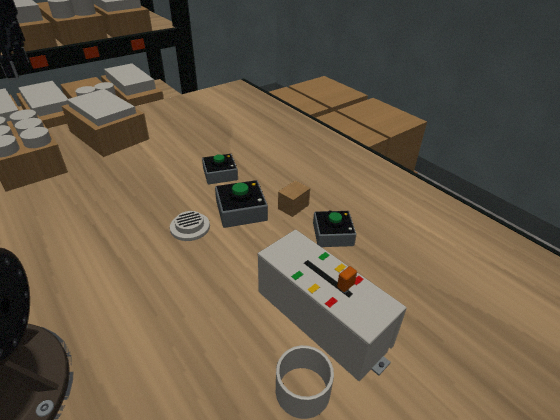

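The top view shows the damper at about (358,232), with the knob at its red end (377,230) and the green marks to the left at about (342,234). The largest starter is at (219,214). The coupling (389,278), vent (215,264) and carton (243,171) all stand clear of the work.

```bash
cat > h.py <<'E'
from station import ctrl
import cv2,numpy as np
np.set_printoptions(suppress=True,precision=3)
def ray(n,u,v):
    c=ctrl.get_calibration(n);P=c["pose"]
    d=P[:3,:3]@np.array([(u-c["cx"])/c["fx"],(v-c["cy"])/c["fy"],1]);return P[:3,3],d
def onz(n,u,v,z):
    o,d=ray(n,u,v);return o+d*(z-o[2])/d[2]
def two(a,b):
    A=np.zeros((3,3));B=np.zeros(3)
    for n,p in(("top",a),("side",b)):
        o,d=ray(n,*p);d=d/np.linalg.norm(d);M=np.eye(3)-np.outer(d,d);A+=M;B+=M@o
    return np.linalg.solve(A,B)
def blobs(im,lo,hi,amin=8):
    h=cv2.cvtColor(im,cv2.COLOR_RGB2HSV);m=cv2.inRange(h,np.array(lo),np.array(hi))
    k,l,s,c=cv2.connectedComponentsWithStats(m)
    return [(c[i].round(2),s[i][4],s[i][:4]) for i in range(1,k) if s[i][4]>=amin]
COL=dict(green=((45,90,40),(85,255,255)),yellow=((22,150,120),(32,255,255)),red=((0,200,120),(4,255,255)),red2=((174,150,100),(180,255,255)),orange=((5,190,80),(14,255,255)))
E
python3 - <<'E'
from h import *
for n in("top","side"):
    im=cv2.imread(f"pics/{n}0.png")[:,:,::-1].copy()
    for k,(lo,hi) in COL.items():
        for c,a,b in blobs(im,lo,hi): 
            if n=="top" and c[0]>130 and 100<c[1]<330 or n=="side" and 200<c[0]<420 and c[1]>140: print(n,k,c,a,b,onz(n,*c,100 if k!='green' or a<60 else 55)[:2])
E
```

```text
top green [294.13 165.33] 110 [289 160  11  12] [647.149 -49.244]
top green [153.27 199.15] 113 [148 193  12  13] [573.995 285.364]
top green [217.88 213.56] 191 [211 206  15  16] [536.726 132.88 ]
top green [341.52 219.86] 29 [340 216   4   8] [ 514.313 -152.812]
top green [344.72 247.07] 29 [343 244   5   7] [ 452.783 -158.434]
top yellow [212.11 195.33] 9 [211 194   3   4] [576.11  139.445]
top yellow [357. 218.] 27 [355 215   5   7] [ 517.804 -187.858]
top yellow [360.38 245.19] 26 [359 242   4   7] [ 456.313 -193.794]
top red [373.   216.43] 14 [372 213   3   7] [ 520.613 -224.044]
top red [376.07 243.71] 14 [375 241   3   6] [ 458.94  -229.182]
top orange [376.99 229.47] 68 [374 224   7  11] [ 490.978 -232.183]
side green [218.48 157.73] 77 [213 154  12   9] [569.563 277.119]
side green [239.77 188.42] 172 [232 183  17  12] [541.204 140.171]
side green [334.84 216.96] 121 [328 212  14  11] [641.575 -55.154]
side green [323.44 255.65] 48 [319 252  10   8] [ 515.623 -151.911]
side green [296.93 274.93] 56 [291 271  12   9] [ 453.679 -157.97 ]
side yellow [339.81 267.56] 48 [335 264  11   8] [ 518.609 -187.215]
side yellow [313.37 287.91] 57 [308 284  12   9] [ 456.996 -192.949]
side red [357.85 279.94] 34 [355 276   7   9] [ 522.804 -222.677]
side red [330.67 301.75] 48 [325 297  12  10] [ 460.042 -227.706]
side orange [347.92 273.72] 156 [339 266  18  19] [ 519.631 -204.311]
side orange [354.5 280. ] 8 [354 277   2   7] [ 518.537 -219.623]
```

```bash
cat >> h.py <<'E'
from scipy.spatial.transform import Rotation as R
yax=np.array([-0.093,0.9957,0]);C=np.array([487.4,-190.5,0])
def knob(l): return C+yax*(l-35)
def plan(p,yaw=None):
    s=ctrl.state();Rt=R.from_rotvec(s["ee_rot"])
    d=Rt.inv().apply(np.array(p)-s["eef_pos"])
    # target: tool down, tool x along yaw dir
    M=None;w=None
    if yaw is not None:
        x=np.array([np.cos(yaw),np.sin(yaw),0]);z=np.array([0,0,-1.]);M=R.from_matrix(np.stack([x,np.cross(z,x),z],1))
        w=np.degrees((Rt.inv()*M).as_rotvec())
    print("shift",d,"turn",w)
def st():
    s=ctrl.state();print(s["clock"],s["eef_pos"],R.from_rotvec(s["ee_rot"]).as_matrix()[:,0],s["force"],s["opening"],s["joints"])
E
python3 - <<'E'
from h import *
st();print("button",two((217.88,213.56),(239.77,188.42)),onz("top",217.88,213.56,57),onz("side",239.77,188.42,57))
print(knob(0),knob(70))
for y in (np.pi/2+.093,-np.pi/2+.093,.093,np.pi+.093): plan([540,150,231],y)
E
```

```text
0.1 [252.913 571.338 230.811] [-0.914  0.405  0.   ] [ 0.25   0.561 -0.184] 85.43373190238148 [ 1.048  0.491  1.559 -0.     1.092 -0.106]
button [536.286 132.015  61.888] [536.621 132.615  57.   ] [539.754 137.818  57.   ]
[ 490.655 -225.35     0.   ] [ 484.145 -155.65     0.   ]
shift [-433.09  -269.032    0.023] turn [-0.051  0.024 60.789]
shift [-433.09  -269.032    0.023] turn [  -0.027   -0.059 -119.211]
shift [-433.09  -269.032    0.023] turn [ -0.025   0.069 150.789]
shift [-433.09  -269.032    0.023] turn [ -0.051  -0.019 -29.211]
```

Request:
servo_tool --commands '[0,-35,-22,0,0,0,5,0,-70,-44,0,0,0,10,0,-105,-65,0,0,0,15,0,-140,-87,0,0,0,20,0,-175,-109,0,0,0,25,0,-210,-130,0,0,0,30,0,-245,-152,0,0,0,35,0,-280,-174,0,0,0,40,0,-315,-196,0,0,0,45,0,-350,-217,0,0,0,50]'

```text
clock: 0.93
eef_pos: [485.7, 229.3, 230.9]
ee_rot: [-1.893, -2.507, 0.002]
force: [1.4, 0.8, 0.4]
opening: 0.2
```

```bash
python3 - <<'E'
from h import *
st();plan(knob(0)-yax*45+[0,0,200],np.pi/2+.093)
E
```

```text
0.9333 [485.694 229.253 230.876] [-0.274  0.962 -0.001] [1.383 0.842 0.351] 0.15451056120051218 [ 0.318  0.367  1.774 -0.001  1.001  0.042]
shift [-482.846 -127.761   31.352] turn [-0.057  0.046 10.545]
```

Request:
servo_tool --commands '[0,-38,-10,0,0,0,1,0,-76,-20,0,0,0,2,0,-114,-30,0,0,0,3,0,-152,-40,0,0,0,4,0,-190,-50,0,0,0,5,0,-228,-60,0,0,0,6,0,-266,-70,0,0,0,7,0,-304,-80,0,0,0,8,0,-342,-90,0,0,0,9,0,-380,-100,0,0,0,10.5]'

```text
clock: 1.77
eef_pos: [493.0, -165.6, 231.2]
ee_rot: [-2.116, -2.322, 0.002]
force: [1.1, 1.0, 0.9]
opening: -0.2
```

```bash
python3 - <<'E'
from h import *
st();plan(knob(0)-yax*45+[0,0,160],np.pi/2+.093)
E
```

```text
1.7667 [ 492.96  -165.567  231.18 ] [-0.093  0.996 -0.001] [1.083 1.047 0.945] -0.15624915271676607 [-0.451  0.343  1.813 -0.001  0.986 -0.543]
shift [-104.263   -7.744   71.261] turn [-0.063  0.04  -0.01 ]
```

Move over behind the knob first, then descend.

Request:
servo_tool --commands '[0,-35,-3,0,0,0,0,0,-70,-5,0,0,0,0,0,-104,-8,0,0,0,0,0,-104,-8,20,0,0,0,0,-104,-8,45,0,0,0,0,-104,-8,71,0,0,0,0,-104,-8,71,0,0,0,0,-104,-8,71,0,0,0]'

```text
clock: 2.43
eef_pos: [494.2, -269.7, 159.7]
ee_rot: [-2.114, -2.32, 0.003]
force: [-0.2, -1.1, -0.1]
opening: 0.1
```

```bash
python3 - <<'E'
from h import *
for n in("top","side"):
    im=ctrl.read_camera(n); x=im[100:340,230:510] if n=="top" else im[150:410,180:460]
    cv2.imwrite(f"pics/{n}1.png",cv2.resize(x[:,:,::-1],None,fx=2.2,fy=2.2))
st();plan(knob(0)-yax*45+[0,0,120],np.pi/2+.093)
E
```

```text
2.5333 [ 495.095 -270.086  161.511] [-0.093  0.996 -0.002] [0.254 0.274 0.538] -0.08924199716938644 [-0.616  0.486  1.788 -0.002  0.867 -0.708]
shift [ 0.018 -0.255 41.511] turn [-0.008  0.089  0.009]
```

View pics/side1.png

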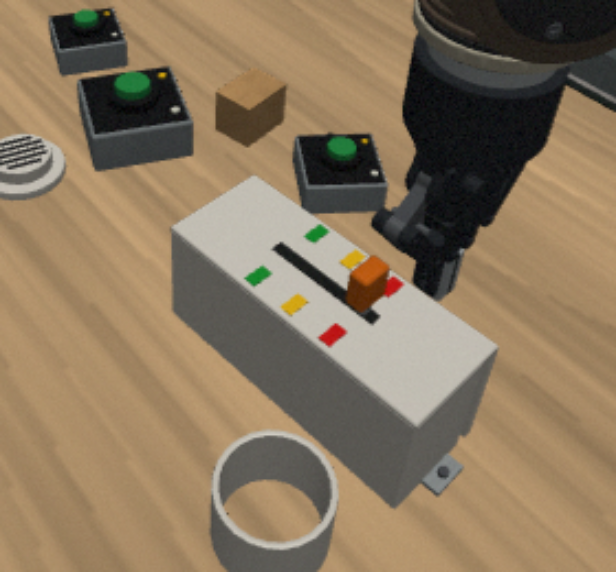

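View pics/top1.png

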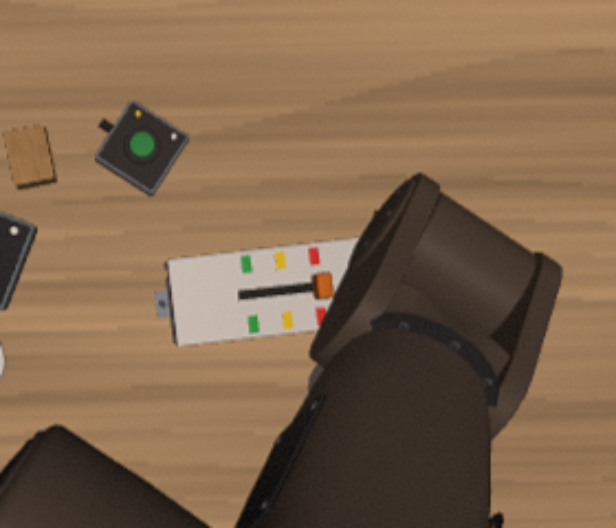

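The fingertips are behind the knob, on its red side, and in line with the slot. Next I descend to about z = 121, clear of the box top.

Request:
servo_tool --commands '[0,0,0,15,0,0,0,0,0,0,30,0,0,0,0,0,0,40,0,0,0,0,0,0,40,0,0,0,0,0,0,40,0,0,0]'

```text
clock: 2.95
eef_pos: [495.4, -270.2, 122.2]
ee_rot: [2.114, 2.321, -0.002]
force: [-0.6, 0.1, -0.1]
opening: -0.2
```

Request:
servo_tool --commands '[0,5,0,0,0,0,0,0,10,0,0,0,0,0,0,15,0,0,0,0,0,0,20,0,0,0,0,0,0,24,0,0,0,0,0,0,27,0,0,0,0,0,0,30,0,0,0,0,0]'

```text
clock: 3.53
eef_pos: [492.7, -240.4, 122.4]
ee_rot: [2.113, 2.321, -0.002]
force: [-1.2, -6.2, 0.7]
opening: -0.2
```

```bash
python3 - <<'E'
from h import *
st();print(yax@(ctrl.state()["eef_pos"]-C)+35)
E
```

```text
3.5333 [ 492.7   -240.425  122.388] [-0.094  0.996 -0.003] [-1.167 -6.203  0.701] -0.21774811323528934 [-0.574  0.521  1.862 -0.003  0.756 -0.665]
-15.202993705494897
```

Request:
servo_tool --commands '[0,3,0,0,0,0,0,0,6,0,0,0,0,0,0,9,0,0,0,0,0,0,12,0,0,0,0,0]'

```text
clock: 3.87
eef_pos: [491.6, -229.2, 122.4]
ee_rot: [2.112, 2.32, -0.003]
force: [-0.7, -5.5, -0.9]
opening: 0.4
```

Request:
servo_tool --commands '[0,3,0,0,0,0,0,0,6,0,0,0,0,0,0,9,0,0,0,0,0,0,12,0,0,0,0,0]'

```text
clock: 4.2
eef_pos: [490.4, -216.7, 122.3]
ee_rot: [2.113, 2.321, -0.003]
force: [-0.0, -0.6, -0.1]
opening: -0.0
```

Request:
servo_tool --commands '[0,3,0,0,0,0,0,0,6,0,0,0,0,0,0,9,0,0,0,0,0,0,12,0,0,0,0,0]'

```text
clock: 4.53
eef_pos: [489.4, -204.9, 122.3]
ee_rot: [2.111, 2.32, -0.004]
force: [-1.5, -5.6, -0.8]
opening: 0.2
```

```bash
python3 - <<'E'
from h import *
st();print(yax@(ctrl.state()["eef_pos"]-C)+35)
im=ctrl.read_camera("side")
x=im[150:410,180:460]
cv2.imwrite("pics/side2.png",cv2.resize(x[:,:,::-1],None,fx=2.2,fy=2.2))
E
```

```text
4.5333 [ 489.433 -204.884  122.336] [-0.094  0.996 -0.005] [-1.527 -5.626 -0.815] 0.2164795030434965 [-0.519  0.501  1.905 -0.005  0.731 -0.61 ]
20.488402577713742
```

View pics/side2.png

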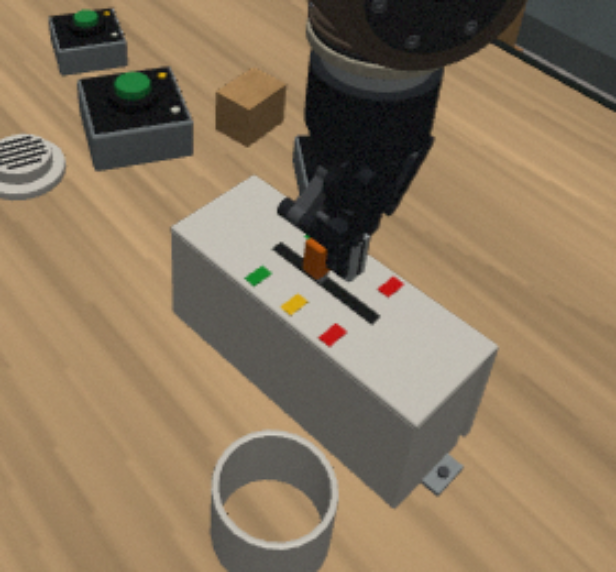

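The knob has clicked into the half-open notch and is now slightly past it, at about 39 mm. I keep going in small steps.

Request:
servo_tool --commands '[0,3,0,0,0,0,0,0,6,0,0,0,0,0,0,9,0,0,0,0,0]'

```text
clock: 4.83
eef_pos: [488.6, -196.3, 122.4]
ee_rot: [2.111, 2.32, -0.005]
force: [-1.4, -7.2, -0.5]
opening: -0.1
```

Request:
servo_tool --commands '[0,3,0,0,0,0,0,0,6,0,0,0,0,0,0,9,0,0,0,0,0]'

```text
clock: 5.08
eef_pos: [487.7, -187.0, 122.3]
ee_rot: [2.111, 2.32, -0.004]
force: [0.3, 0.4, 0.2]
opening: 0.1
```

Request:
servo_tool --commands '[0,2,0,0,0,0,0,0,4,0,0,0,0,0,0,6,0,0,0,0,0]'

```text
clock: 5.33
eef_pos: [487.1, -180.6, 122.2]
ee_rot: [2.111, 2.32, -0.004]
force: [0.3, -0.2, -0.5]
opening: -0.1
```

```bash
python3 - <<'E'
from h import *
st();print(yax@(ctrl.state()["eef_pos"]-C)+35)
im=ctrl.read_camera("side")
x=im[150:410,180:460]
cv2.imwrite("pics/side3.png",cv2.resize(x[:,:,::-1],None,fx=2.2,fy=2.2))
E
```

```text
5.3333 [ 487.145 -180.641  122.245] [-0.094  0.996 -0.006] [ 0.28  -0.199 -0.532] -0.12239211704513639 [-0.48   0.489  1.932 -0.006  0.716 -0.57 ]
44.840748844473865
```

View pics/side3.png

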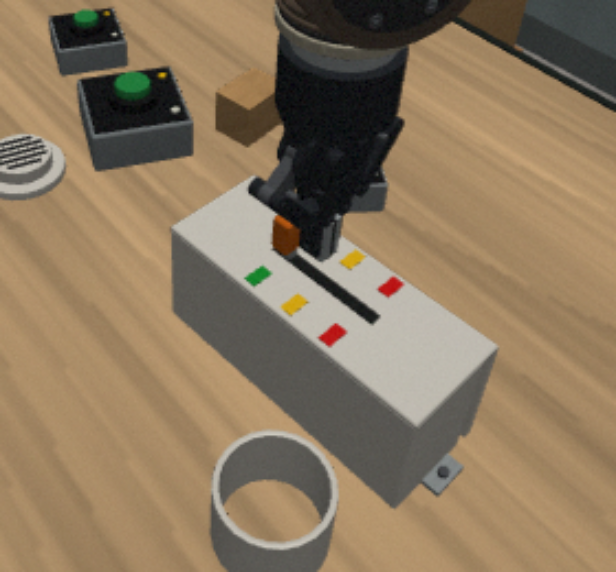

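The lever has clicked towards open and the fingers now carry no load. I'll nudge it gently to confirm it is at the stop.

Request:
servo_tool --commands '[0,1.5,0,0,0,0,0,0,3,0,0,0,0,0,0,4,0,0,0,0,0,0,4,0,0,0,0,0]'

```text
clock: 5.72
eef_pos: [486.6, -176.3, 122.2]
ee_rot: [2.111, 2.32, -0.004]
force: [0.3, -0.8, -0.8]
opening: 0.3
```

Request:
servo_tool --commands '[0,1,0,0,0,0,0,0,1,0,0,0,0,0]'

```text
clock: 5.88
eef_pos: [486.5, -175.2, 122.2]
ee_rot: [2.111, 2.32, -0.004]
force: [0.5, -0.0, 0.4]
opening: -0.1
```

Request:
servo_tool --commands '[0,0.7,0,0,0,0,0,0,0.7,0,0,0,0,0]'

```text
clock: 6.05
eef_pos: [486.5, -174.4, 122.2]
ee_rot: [2.111, 2.32, -0.004]
force: [-0.1, 0.1, -0.7]
opening: -0.2
```

Request:
servo_tool --commands '[0,0.7,0,0,0,0,0,0,0.7,0,0,0,0,0]'

```text
clock: 6.22
eef_pos: [486.5, -174.2, 122.2]
ee_rot: [2.11, 2.32, -0.005]
force: [-1.1, -3.7, -1.2]
opening: -0.1
```

Request:
servo_tool --commands '[0,0.7,0,0,0,0,0,0,0.7,0,0,0,0,0]'

```text
clock: 6.38
eef_pos: [486.5, -174.2, 122.3]
ee_rot: [2.109, 2.319, -0.006]
force: [-0.5, -6.0, -1.8]
opening: 0.1
```

Request:
servo_tool --commands '[0,-5,0,0,0,0,0,0,-15,0,0,0,0,0,0,-25,0,0,0,0,0,0,-25,0,-30,0,0,0,0,-25,0,-60,0,0,0,0,-25,0,-90,0,0,0,0,-25,0,-90,0,0,0]'

```text
clock: 6.97
eef_pos: [490.4, -200.1, 217.5]
ee_rot: [2.105, 2.313, -0.003]
force: [0.2, -0.2, -0.1]
opening: 0.1
```

```bash
python3 - <<'E'
from h import *
st();plan([536.5,132.5,215])
im=ctrl.read_camera("side");x=im[150:410,180:460]
cv2.imwrite("pics/side4.png",cv2.resize(x[:,:,::-1],None,fx=2.2,fy=2.2))
E
```

```text
6.9667 [ 490.359 -200.096  217.484] [-0.094  0.996 -0.012] [ 0.15  -0.241 -0.051] 0.05559187708128095 [-0.51   0.367  1.816 -0.006  0.945 -0.6  ]
shift [326.797  77.192  -0.709] turn None
```

View pics/side4.png

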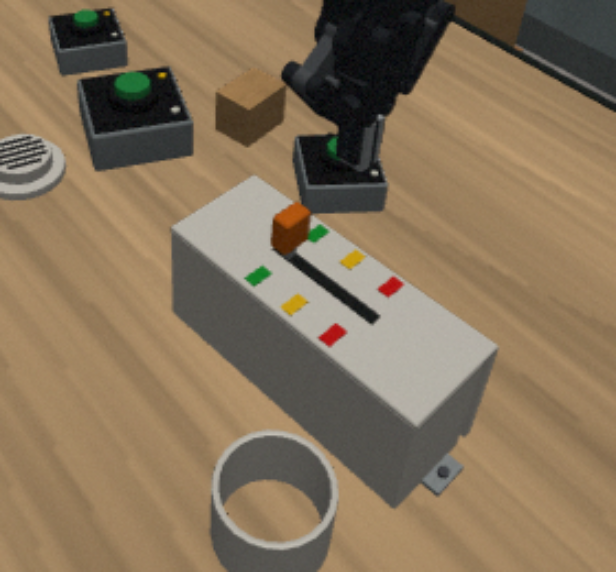

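The released lever stays at the end stop beside the green marks, with the knob at about (290,230) in the crop. Next is the fan button.

Request:
servo_tool --commands '[0,36,9,0,0,0,0,0,73,17,0,0,0,0,0,109,26,0,0,0,0,0,145,34,0,0,0,0,0,182,43,0,0,0,0,0,218,51,0,0,0,0,0,254,60,0,0,0,0,0,290,69,0,0,0,0,0,327,77,0,0,0,0,0,327,77,0,0,0,0]'

```text
clock: 7.85
eef_pos: [535.8, 137.8, 210.9]
ee_rot: [2.103, 2.32, -0.004]
force: [-0.2, -0.2, 0.9]
opening: -0.2
```

```bash
python3 - <<'E'
from h import *
im=ctrl.read_camera("top")
for c,a,b in blobs(im,(5,190,80),(14,255,255),20): 
  if 300<c[0]<420: p=onz("top",*c,140);print("knob",p,yax@(p-C)+35)
st();plan([536.5,132.5,80],np.pi/2+.093)
E
```

```text
knob [ 483.812 -155.21   140.   ] 70.47145633134681
7.9 [535.473 135.48  210.825] [-0.098  0.995 -0.01 ] [ 0.172 -0.6    0.168] -0.28657185225892773 [ 0.133  0.41   1.765 -0.012  0.963  0.042]
shift [ -1.747   0.135 130.851] turn [0.262 0.577 0.287]
```

The camera puts the lever at 70.5 mm, so fully open. Descending over the button.

Request:
servo_tool --commands '[0,-2,0,30,0.3,0.6,0.3,0,-2,0,60,0.3,0.6,0.3,0,-2,0,90,0.3,0.6,0.3,0,-2,0,115,0.3,0.6,0.3,0,-2,0,130,0.3,0.6,0.3,0,-2,0,130,0.3,0.6,0.3,0,-2,0,130,0.3,0.6,0.3]'

```text
clock: 8.48
eef_pos: [536.2, 131.1, 80.1]
ee_rot: [-2.116, -2.319, 0.003]
force: [0.1, 0.1, 1.0]
opening: -0.2
```

```bash
python3 - <<'E'
from h import *
im=ctrl.read_camera("side");x=im[100:300,150:400]
cv2.imwrite("pics/side5.png",cv2.resize(x[:,:,::-1],None,fx=2.5,fy=2.5))
st();plan([536.5,132.5,80],np.pi/2+.093)
E
```

```text
8.5333 [536.65  131.435  81.074] [-0.092  0.996  0.   ] [ 0.248 -0.253  0.47 ] 0.2941531647133694 [0.12  0.589 1.879 0.001 0.674 0.028]
shift [ 1.074 -0.051  1.074] turn [-0.055 -0.022 -0.066]
```

View pics/side5.png

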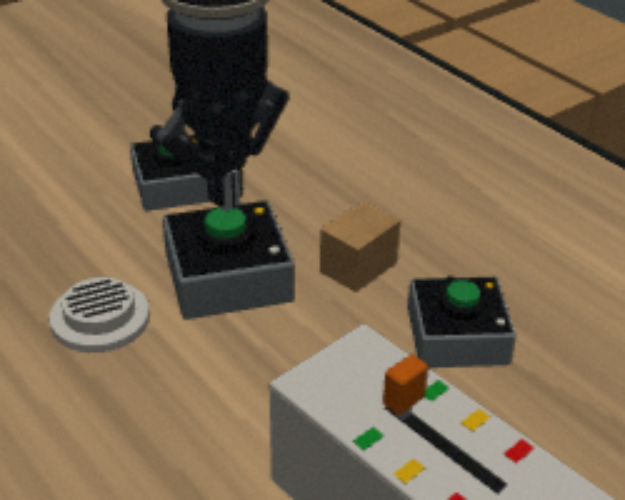

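The fingertips are centred just above the large starter's button, at about (226,215) in the crop. I'll press in small steps while watching the force.

Request:
servo_tool --commands '[0,1,0,3,0,0,0,0,1,0,6,0,0,0,0,1,0,9,0,0,0,0,1,0,12,0,0,0,0,1,0,14,0,0,0,0,1,0,14,0,0,0]'

```text
clock: 9.03
eef_pos: [536.5, 132.5, 66.8]
ee_rot: [-2.116, -2.321, 0.001]
force: [0.9, -0.1, 0.6]
opening: -0.2
```

Request:
servo_tool --commands '[0,0,0,1.5,0,0,0,0,0,0,3,0,0,0,0,0,0,3,0,0,0]'

```text
clock: 9.28
eef_pos: [536.6, 132.5, 63.8]
ee_rot: [-2.116, -2.321, 0.001]
force: [-0.8, -0.9, 3.8]
opening: 0.0
```

Request:
servo_tool --commands '[0,0,0,1.5,0,0,0,0,0,0,1.5,0,0,0]'

```text
clock: 9.45
eef_pos: [536.6, 132.5, 62.2]
ee_rot: [-2.116, -2.321, 0.001]
force: [-0.3, 0.2, 4.7]
opening: 0.3
```

Request:
servo_tool --commands '[0,0,0,1,0,0,0,0,0,0,1,0,0,0]'

```text
clock: 9.62
eef_pos: [536.6, 132.5, 61.2]
ee_rot: [-2.116, -2.321, 0.001]
force: [-1.9, -0.3, 4.2]
opening: -0.1
```

Request:
servo_tool --commands '[0,0,0,1,0,0,0,0,0,0,1,0,0,0]'

```text
clock: 9.78
eef_pos: [536.7, 132.5, 61.0]
ee_rot: [-2.117, -2.321, -0.0]
force: [-2.4, -0.5, 12.6]
opening: 0.2
```

Request:
servo_tool --commands '[0,0,0,1,0,0,0,0,0,0,1,0,0,0]'

```text
clock: 9.95
eef_pos: [536.7, 132.5, 60.9]
ee_rot: [-2.117, -2.321, -0.001]
force: [-4.1, -0.8, 16.0]
opening: -0.3
```

The button is bottomed: it stopped at z = 61 and the force rose from about 5 N to 16 N. Retracting.

Request:
servo_tool --commands '[0,0,0,-5,0,0,0,0,0,0,-15,0,0,0,0,0,0,-35,0,0,0,0,0,0,-70,0,0,0,0,0,0,-105,0,0,0,0,0,0,-140,0,0,0,0,0,0,-140,0,0,0,0,0,0,-140,0,0,0]'

```text
clock: 10.62
eef_pos: [537.1, 132.6, 202.9]
ee_rot: [2.115, 2.32, 0.006]
force: [-0.1, 0.4, -0.9]
opening: 0.1
```

```bash
python3 - <<'E'
from h import *
im=ctrl.read_camera("side");cv2.imwrite("pics/side6.png",im[:,:,::-1])
a=cv2.imread("pics/side0.png")[:,:,::-1].copy()
for n,i in(("before",a),("after",im)):
  print(n,[(c,k) for c,k,b in blobs(i,*COL["green"]) if 225<c[0]<260 and 170<c[1]<200])
t=ctrl.read_camera("top");cv2.imwrite("pics/top6.png",t[:,:,::-1])
for c,k,b in blobs(t,*COL["orange"],20):
  if 300<c[0]<420: p=onz("top",*c,140);print("knob",p,yax@(p-C)+35)
st()
E
```

```text
before [(array([239.77, 188.42]), np.int32(172))]
after [(array([239.72, 188.4 ]), np.int32(174))]
knob [ 483.812 -155.21   140.   ] 70.47145633134681
10.7167 [536.199 132.441 200.398] [-0.092  0.996  0.   ] [-0.723  0.505  1.095] 0.17474951939722694 [0.122 0.423 1.775 0.    0.944 0.03 ]
```

View pics/side6.png

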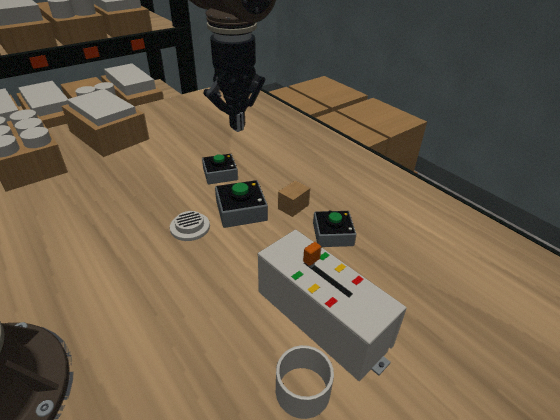

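The lever is at the green marks (312,255) and the button is back up at (240,188). The coupling, vent and carton have not moved, and the gripper is clear of everything.

```bash
python3 -c "
from station import ctrl
print(ctrl.hand_in())"
```

```text
the job is handed in; nothing more can be done
None
```

I pushed the lever fully open with the closed fingers, then pressed the green fan button fully down and let it come back up. I handed the job in at about 10.7 s of the 40 s allowed.

- **Lever:** it went past both humps and met the end stop, where the highest force reading was about 6 N. It stayed there after release. The camera puts it at about 70.5 mm of its 70 mm travel, within calibration error.
- **Button:** I pressed the largest starter's button until it stopped at z ≈ 61 mm and the force rose from about 5 N to 16 N. In the side view afterwards it sits within 0.1 px of where it started, so it is back up.
- **Surroundings:** by eye in the side pictures, the coupling, vent and carton stand where they were. The gripper finished about 140 mm above the button, touching nothing.

One figure disagreed. My two-view estimate of the button top was about 62 mm, but the fingers only bottomed out at 61 mm, which with 6 mm of travel implies a top near 67 mm. I relied on the force rise, not that height, to judge that the button was fully down. No checks failed.

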